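Set the warming oven and hold its sprung lid just below balance

ROBOT

A 7-joint arm with a two-finger parallel gripper is mounted at the origin on the work surface. World frame = base frame: x ahead of the robot, y to its left, z up, the work surface at z = 0. Lengths are in m, angles in rad, forces in N, time in s.
With the tool pointing down it reaches from about 0.4 to 0.85 m from the base axis. Payload 4.5 kg.
Tool frame: the origin (TCP) lies midway between the tips of the shut fingers; the grasp point (between the pads) lies 19 mm behind it; z points along the fingers, y is the direction in which the jaws open and shut (so a half turn about z gives the same grasp; the last joint's range is limited). The gripper opens to 88 mm and grips with 3 to 60 N. Pads are 18 mm wide; open, the fingers measure 123 mm over their backs; the gripper's body (75 mm by 187 mm) begins 45 mm behind the grasp point.
Start: joints at [1.285, 0.689, -0.195, 1.565, 0.157, 0.902, -0.215], TCP at [0.197, -0.593, 0.239] pointing down, gripper open.
Joint ranges: [-3.01, 3.01], [-0.46, 2.08], [-1.47, 1.51], [0.13, 2.56], [-1, 4.14], [0.04, 2.09], [-2.66, 2.66]. Speed limits (rad/s): [2.57, 2.57, 3.14, 3.14, 3.14, 3.14, 3.14].

INTERFACE

Orientations are given as a unit quaternion [x, y, z, w].
In Python, from plant import get_state, snapshot, finish_job, find_in gives the robot as it stands.
- The arm moves only by the shell command python3 -m creep 'ROWS' [OPENING] [FORCE]. ROWS is JSON, one flat list of numbers, 6 for each row, row after row: the shift along the tool's x, y, z in mm, then the turn, a rotation vector about the tool's x, y, z in degrees. In form: [tx, ty, tz, wx, wy, wz, tx, ty, tz, wx, wy, wz, ...]. A call has 1 to 5 rows; each row shifts and turns the pose as measured when the row begins, along the tool's axes as they then stand; what a row does not reach is not made up. A row lasts 1/12 s, in which the tool goes at most 41.7 mm and 7.16 degrees, less where a joint would pass 70% of its speed; a pose out of reach is approached as far as the arm can. A call is refused whole if a number of a shift passes 41.7 or a number of a turn 7.16, either way. A call with a gripper value outside its range is refused whole. OPENING is the finger opening in mm, from 0 to 88.1, set as the call begins (- or left out, the last holds). The fingers move at their own pace and stop on an object; FORCE is the grip in N (left out, the last holds). Time passes only in rows, so rows that do not move let the fingers close. It gives the time, the measured TCP pose, the force and the opening at its end, in the units of the state.
- get_state(): the state, without advancing time (a new reading comes with each control period).
- snapshot(name): name is "side" or "top" or "wrist"; returns a dict with "color" (480x640x3 uint8, red, green, blue), "intrinsics" (3x3 intrinsics, pixels), "extrinsics" (4x4, takes a point from world to camera coordinates). Camera axes: x right, y down, z forward; pixel columns grow to the right and rows downward; lengths in m; the calibration is good to about 2 mm. A picture is of the moment at which its call begins. There is no depth.
- finish_job(): hands the job in, once; it reports no verdict.
Trained networks look in the newest picture that a camera, given by its name, has taken for a name from the list of things; names that differ only in an ending like _2 or _b are one class to them, and where a whole thing is asked for, a point or a joint stands for the part that bears it (a point fixed in the world has none). Each returns a list of dicts, best first, with "score" (0 to 1); they miss things now and then, are a little off and sometimes report something else, mostly with a low value. They report only what shows in the picture. A call takes as long as a camera call.
- find_in(thing, camera): "xy" ([column, row] in pixels, amid what is visible of it).
The state is a dict: "clock": time; "q": joint angles; "qd": joint speeds; "joint_torque": joint torques, N m; "tool_pos": TCP position; "eef_rot": TCP orientation; "contact_force": force on the tool from outside, world axes, zero at the start; "moment": the same for the moment, N m; "opening": opening from 0.0 (shut) to 1.0 (fully open).
Only numpy, scipy, OpenCV 4.12 (cv2) and the standard library are available. Lean on these libraries where they do the work, as an engineer would, in place of code of your own. Each camera call takes 0.05 s, during which the arm holds its last target.

TASK

Without disturbing the other things on the bench, set the thermostat knob of the bench warming oven to mark 7 of its 0 to 10 scale and let go of it. Then lift the oven's lid by its front bar a little past its balance point, where the hinge springs begin to carry it up by themselves, but keep hold so that it does not fly open to its stop. Ease it back and hold it still by the bar just below the balance point, nearly weightless but wanting to sink shut, so that I can slide the levers in under it; finish while still holding it there.

Things in the scene. Friction and masses are not known exactly. Their poses are not given: they have to be found in the camera images.
- oven: bench warming oven, grey sheet steel, fixed to the bench, 220 mm deep (x), 410 mm wide (y). Origin: under its centre, on the bench; x from its front (lid bar, robot side) to its rear, y to its left seen from the front, z up. Left part (y -75 to +205 mm): chamber with the lid. Right part (y -205 to -75 mm): console with a flat top 112 mm above the bench.
- oven_lid (a joint): lid angle, rad: 0 shut (as it starts), grows as the front edge rises and swings rearwards, stop at 1.40. Hinge springs carry part of its weight: about 3 N up at the bar lifts it when shut, less as it rises, 0.6 N at 0.73; it balances at 0.85 (49 degrees). Let go below that it sinks shut; above, the springs throw it open to the stop. Hinge friction is slight.
- lid_bar (a point): round steel bar handle along the lid's front edge, 12 mm thick, 170 mm long along oven y, posts 75 mm either side of its middle; the point is its middle. 45 mm in front of the lid's front face, 118 mm above the bench when shut. Can be pinched from above and turns between the fingers. At lid angle a it is 260cos(a)-18sin(a) mm in front of and 260sin(a)+18cos(a) mm above lid_hinge.
- lid_hinge (a point): middle of the lid's hinge line, 100 mm above the bench, at the rear of the chamber; the line runs along the oven's y. The lid is a shallow hood 215 mm deep, 280 mm wide and 36 mm high, hinged along its lower rear edge
- thermostat (a joint): knob angle, rad: 0 at mark 0, grows clockwise seen from above, 0.4712 a mark (mark 7: 3.30), stops at 0 and 4.71 (mark 10). No clicks, little friction, stays where left; starts between marks 2.5 and 5.8. Dark marks on the plate round the knob: long at 0, 5 and 10, short between. Mark 5 lies to the oven's rear (+x), mark 0 135 degrees anticlockwise from it (front left).
- thermostat_grip (a point): on the knob's axis at gripping height, 29 mm above the console top (141 mm above the bench), 9 mm below the knob's top. Black knob: upright bar grip 15 mm thick, 46 long, 32 high, on a skirt 52 mm across and 5 high. A white line runs along the bar from the axis to its pointing end. The point turns with the knob: x along the white line, z up.
- brake_lever: bystander: loose black motorcycle brake lever, about 170 mm long and 18 mm high, lying on a white mat to the left of the oven; origin under its middle. Leave it alone.
- glue_bottle: bystander: small red bottle of thread glue, 34 mm across, 95 mm high, standing to the right of the oven; origin under its centre. Leave it alone.
- bolt_bin: bystander: red open-fronted bin of bolts, 150 x 100 x 75 mm, further to the right; origin under its centre. Leave it alone.

How it is judged:
On the way, in this order (a step that is already met when the one before it is completed fails the run):
1. thermostat set to mark 7 and let go, with the lid still shut (value of joint thermostat between 3.17 and 3.43 rad and value of joint oven_lid below 0.08 rad and contact force between the fingers and thermostat below 0.05 N), for 0.2 s.
2. lid raised by its bar past its balance point (value of joint oven_lid above 0.89 rad and contact force between the fingers and oven_lid_c5 above 0.1 N), for 0.1 s.
At the end, for the whole second after the job is handed in: the lid is held still by its bar in the robot's fingers at 0.62 to 0.825 rad, just below its balance at 0.85 rad, and the thermostat stands within a quarter of a mark (0.13 rad) of mark 7 (value of joint thermostat between 3.17 and 3.43 rad and value of joint oven_lid between 0.62 and 0.825 rad and velocity of joint oven_lid between -0.05 and 0.05 rad/s and contact force between the fingers and oven_lid_c5 above 0.1 N); the arm keeps its last pose, push and grip.
It fails at once if the lid flies open towards its stop (past 1.25 rad) (value of joint oven_lid above 1.25 rad).
It fails at once if a bystander is moved more than 30 mm (distance of any of brake_lever, glue_bottle, bolt_bin from where it was at the start of the episode above 0.03 m).
It also fails if it takes over 67 s, if anything falls off the work surface, if the arm or the gripper's body presses on something with over 40 N, if the wrist force passes 120 N, or if a joint passes its speed limit or range.

## Working session

There is one attempt and no reset: what is moved stays moved. The work goes in short steps, Python scripts to look and compute and a shell command to move; the robot and the scene stay as the last step left them, time stands still between calls to the robot, and variables do not carry over. Pictures are saved under pics/ and viewed, and the job is handed in when it is done.

```bash
ls; mkdir -p pics
cat > h.py <<'E'
import numpy as np, cv2
from plant import get_state, snapshot, finish_job, find_in
from scipy.spatial.transform import Rotation as R
def snap(cam,fn):
    s=snapshot(cam); cv2.imwrite('pics/'+fn,s['color'][:,:,::-1]); 
    np.savez('pics/'+fn+'.npz',K=s['intrinsics'],E=s['extrinsics']); return s
def ray(s,uv):
    K=np.array(s['intrinsics']);E=np.array(s['extrinsics'])
    d=np.linalg.inv(K)@[uv[0],uv[1],1]; Rm=E[:3,:3]; c=-Rm.T@E[:3,3]; return c,Rm.T@d
def atz(s,uv,z):
    c,d=ray(s,uv); return c+d*(z-c[2])/d[2]
def proj(s,p):
    K=np.array(s['intrinsics']);E=np.array(s['extrinsics'])
    q=K@(E[:3,:3]@np.array(p)+E[:3,3]); return q[:2]/q[2]
E
python3 - <<'E'
from h import *
for c in ['top','side']:
    s=snap(c,c+'0.png')
    cc,_=ray(s,(320,240)); print(c,cc)
    for n,z in [('oven',.1),('lid_bar',.118),('thermostat_grip',.141),('thermostat',.141),('lid_hinge',.1),('glue_bottle',.05),('bolt_bin',.04),('brake_lever',.01)]:
        for r in find_in(n,c)[:2]: print(n,r['score'],r['xy'],atz(s,r['xy'],z).round(3))
st=get_state(); print({k:np.round(v,3) for k,v in st.items()})
E
```

```text
pics
top [0.42229488 0.02598144 1.31363559]
oven 0.96 [362.5, 253.3] [ 0.589 -0.042  0.1  ]
lid_bar 0.79 [337.0, 264.2] [0.564 0.011 0.118]
lid_bar 0.19 [477.1, 208.0] [ 0.685 -0.277  0.118]
thermostat_grip 0.57 [428.7, 226.8] [ 0.64  -0.172  0.141]
thermostat 0.63 [428.4, 224.5] [ 0.644 -0.172  0.141]
lid_hinge 0.96 [366.7, 249.2] [ 0.598 -0.05   0.1  ]
glue_bottle 0.72 [478.0, 207.0] [ 0.702 -0.296  0.05 ]
bolt_bin 0.89 [549.6, 231.5] [ 0.652 -0.453  0.04 ]
bolt_bin 0.64 [365.2, 249.9] [ 0.605 -0.051  0.04 ]
side [ 0.27749841 -0.79146108  0.79441934]
oven 0.88 [327.9, 294.1] [ 0.578 -0.106  0.1  ]
lid_bar 0.88 [302.5, 258.5] [ 0.565 -0.006  0.118]
thermostat_grip 0.75 [377.8, 305.1] [ 0.63  -0.208  0.141]
thermostat 0.58 [377.7, 300.1] [ 0.636 -0.197  0.141]
lid_hinge 0.92 [330.1, 292.0] [ 0.584 -0.102  0.1  ]
glue_bottle 0.72 [328.0, 292.0] [ 0.602 -0.051  0.05 ]
glue_bottle 0.67 [432.4, 360.6] [ 0.702 -0.294  0.05 ]
bolt_bin 0.61 [460.1, 441.3] [ 0.659 -0.444  0.04 ]
bolt_bin 0.58 [301.8, 258.0] [0.597 0.087 0.04 ]
{'clock': np.float64(0.9), 'q': array([ 1.285,  0.689, -0.195,  1.565,  0.157,  0.903, -0.215]), 'qd': array([ 0.001,  0.001,  0.   , -0.   ,  0.   ,  0.   ,  0.001]), 'joint_torque': array([ 0.0000e+00, -5.2747e+01, -1.2670e+00, -1.5375e+01, -5.2000e-02,
       -1.0000e-03, -0.0000e+00]), 'tool_pos': array([ 0.197, -0.593,  0.239]), 'eef_rot': array([0.987, 0.159, 0.   , 0.   ]), 'contact_force': array([-0.259,  0.024,  0.137]), 'moment': array([ 0.021,  0.072, -0.055]), 'opening': np.float64(1.004)}
```

View pics/top0.png

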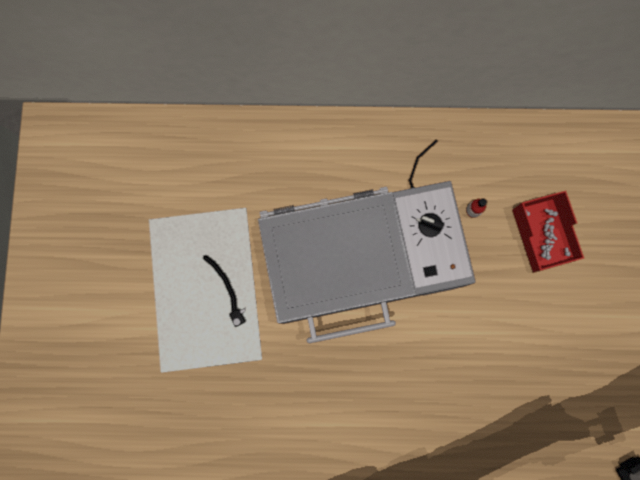

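View pics/side0.png

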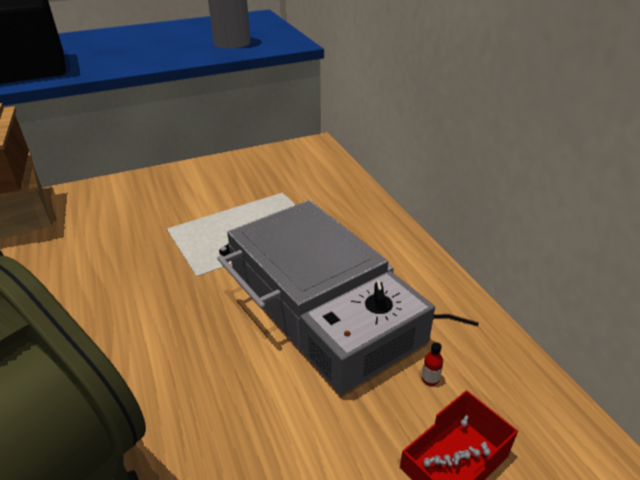

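```bash
python3 -c "
import cv2
i=cv2.imread('pics/top0.png');cv2.imwrite('pics/top0k.png',cv2.resize(i[180:270,375:485],None,fx=7,fy=6.6,interpolation=cv2.INTER_CUBIC))
cv2.imwrite('pics/top0o.png',cv2.resize(i[160:350,250:480],None,fx=3.4,fy=3.1,interpolation=cv2.INTER_CUBIC))
i=cv2.imread('pics/side0.png');cv2.imwrite('pics/side0k.png',cv2.resize(i[250:350,320:440],None,fx=6,fy=6,interpolation=cv2.INTER_CUBIC))"
```

```text
(no output)
```

View pics/top0k.png

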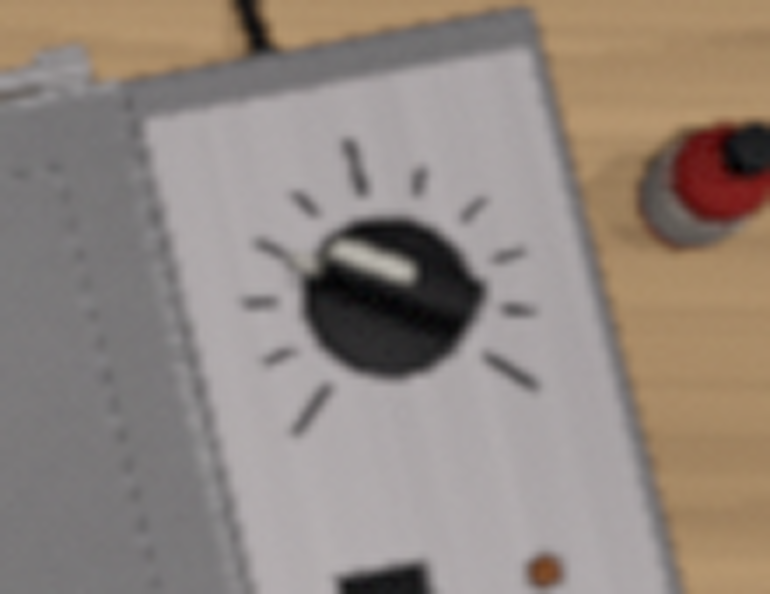

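View pics/top0o.png

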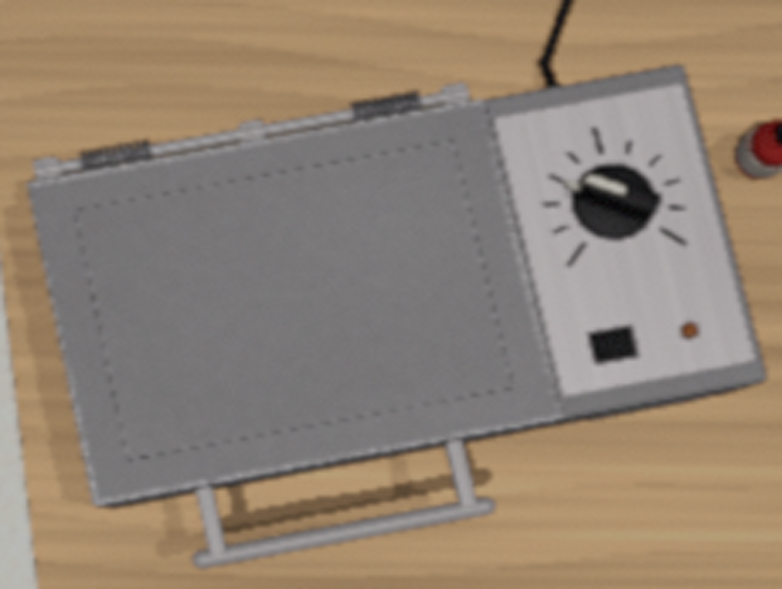

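View pics/side0k.png

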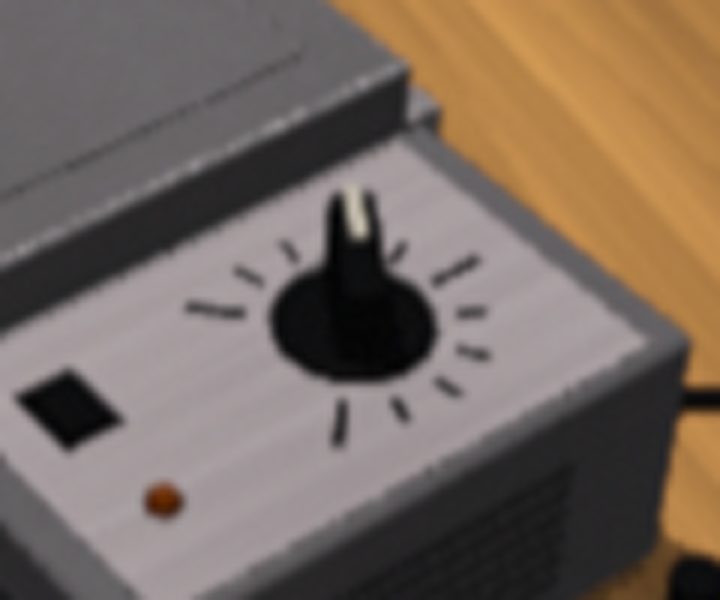

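Run:
```python
from h import *
f=np.load('pics/top0.png.npz'); s={'intrinsics':f['K'],'extrinsics':f['E']}
f=np.load('pics/side0.png.npz'); s2={'intrinsics':f['K'],'extrinsics':f['E']}
o=lambda u,v:(250+u/3.4,160+v/3.1)
k=lambda u,v:(375+u/7,180+v/6.6)
k2=lambda u,v:(320+u/6,250+v/6)
L=atz(s,o(198,560),.118);Rr=atz(s,o(492,507),.118)
d=L-Rr; print('bar',L,Rr,(L+Rr)/2,np.linalg.norm(d), 'yaw',np.degrees(np.arctan2(-d[0],d[1])))
# hinge edge & lid
a=atz(s,o(30,185),.136);b=atz(s,o(487,100),.136);d=a-b;print('lid rear',a,b,np.linalg.norm(d),np.degrees(np.arctan2(-d[0],d[1])))
a=atz(s,o(100,503),.136);b=atz(s,o(565,415),.136);d=a-b;print('lid front',a,b,np.linalg.norm(d),np.degrees(np.arctan2(-d[0],d[1])))
# marks: fit circle
M=[atz(s,k(*p),.112)[:2] for p in [(281,357),(260,302),(272,248),(305,204),(352,165),(420,182),(474,209),(509,255),(518,310)]]
A=np.array(M);C=np.c_[2*A,np.ones(9)];x=np.linalg.lstsq(C,(A**2).sum(1),rcond=None)[0];print('knob circle c',x[:2],np.sqrt(x[2]+x[:2]@x[:2]))
c=x[:2]
for m in M: print(np.degrees(np.arctan2(*(m-c)[::-1])).round(1),end=' ')
print('skirt',atz(s,k(390,297),.115))
M=[atz(s2,k2(*p),.112)[:2] for p in [(250,276),(290,251),(400,252),(458,269),(471,313),(473,352),(448,386),(401,409)]]
A=np.array(M);C=np.c_[2*A,np.ones(8)];x=np.linalg.lstsq(C,(A**2).sum(1),rcond=None)[0];print('side circle',x[:2],np.sqrt(x[2]+x[:2]@x[:2]))
a=atz(s,k(410,270),.150);b=atz(s,k(335,245),.150);d=b-a;print('line',a,b,np.degrees(np.arctan2(d[1],d[0])))
a=atz(s2,k2(360,238),.150);b=atz(s2,k2(351,188),.150);d=b-a;print('line side',a,b,np.degrees(np.arctan2(d[1],d[0])))
print(proj(s2,[.572,-.012,.118]))
```

```text
bar [0.40990362 0.06655887 0.118     ] [ 0.44609878 -0.10570974  0.118     ] [ 0.4280012  -0.01957543  0.118     ] 0.1760300068219591 yaw 11.865753224258395
lid rear [0.65015054 0.17086895 0.136     ] [ 0.71113145 -0.10156077  0.136     ] 0.2791713158762558 12.617156789731732
lid front [0.44498123 0.12345346 0.136     ] [ 0.5047248  -0.14654988  0.136     ] 0.276534077592518 12.47679175328915
knob circle c [ 0.6507619  -0.18082285] 0.03787086934832716
124.1 96.2 69.0 41.6 14.3 -15.8 -44.2 -71.6 -98.3 skirt [ 0.64822058 -0.18082757  0.115     ]
side circle [ 0.65032234 -0.18022581] 0.03786812590217148
line [ 0.65003518 -0.18061428  0.15      ] [ 0.65744981 -0.15925155  0.15      ] 70.85902457449116
line side [ 0.64754993 -0.18230801  0.15      ] [ 0.65574587 -0.16103891  0.15      ] 68.92609354466451
[306.85465136 259.47338264]
```

```bash
python3 -m creep '[37,-16.5,0,0,0,0,37,-16.5,0,0,0,0,37,-16.5,0,0,0,0,37,-16.5,0,0,0,0,37,-16.5,0,0,0,0]' 50; python3 -c "
from h import *
s=get_state();print(s['q'].round(3),R.from_quat(s['eef_rot']).as_matrix().round(3))"
```

```text
clock: 1.32
tool_pos: [0.3398, -0.4639, 0.237]
eef_rot: [0.989, 0.147, -0.004, 0.004]
contact_force: [1.1, -0.1, 0.0]
opening: 0.649
[ 0.949  0.622 -0.162  1.726  0.146  0.804 -0.561] [[ 0.957  0.29  -0.007]
 [ 0.29  -0.957 -0.008]
 [-0.009  0.006 -1.   ]]
```

```bash
cat >> h.py <<'E'
def togo(p,psi):
    s=get_state(); Rm=R.from_quat(s['eef_rot']).as_matrix(); c,n=np.cos(np.radians(psi)),np.sin(np.radians(psi))
    T=np.array([[c,n,0],[n,-c,0],[0,0,-1]])
    print('clock',round(float(s['clock']),2),'tool_pos',s['tool_pos'].round(4),'psi',np.degrees(np.arctan2(Rm[1,0],Rm[0,0])).round(2),'q',s['q'].round(2),'F',s['contact_force'].round(2),'M',s['moment'].round(2),'op',round(float(s['opening'])*88.1,1))
    print('shift mm',(Rm.T@(np.array(p)-s['tool_pos'])*1000).round(1),'turn deg',np.degrees(R.from_matrix(Rm.T@T).as_rotvec()).round(1))
E
python3 -m creep '[37,-16.5,0,0,0,0,37,-16.5,0,0,0,0,37,-16.5,0,0,0,0,37,-16.5,0,0,0,0,37,-16.5,0,0,0,0]'
python3 -c "
from h import *
togo([.65,-.1805,.2],70)"
```

```text
clock: 1.73
tool_pos: [0.4972, -0.3262, 0.2358]
eef_rot: [0.989, 0.146, -0.003, 0.004]
contact_force: [0.7, -0.4, -0.2]
opening: 0.565
clock 1.73 tool_pos [ 0.4972 -0.3262  0.2358] psi 16.8 q [ 0.58  0.65 -0.14  1.67  0.13  0.83 -0.9 ] F [ 0.66 -0.41 -0.2 ] M [-0.01 -0.03 -0.02] op 49.8
shift mm [188.6 -95.6  33.6] turn deg [  0.2   0.6 -53.2]
```

```bash
python3 -m creep '[36,-18,0,0,0,0,36,-18,0,0,0,0,36,-18,0,0,0,0,36,-18,0,0,0,0,36,-18,0,0,0,0]'
python3 -m creep '[0,0,0,0,0,-7.1,0,0,0,0,0,-7.1,0,0,0,0,0,-7.1,0,0,0,0,0,-7.1,0,0,0,0,0,-7.1]'
python3 -c "
from h import *
togo([.65,-.1805,.2],70)"
```

```text
clock: 2.15
tool_pos: [0.6479, -0.1822, 0.2344]
eef_rot: [0.989, 0.146, -0.003, 0.005]
contact_force: [1.3, -0.9, 1.0]
opening: 0.565
clock: 2.57
tool_pos: [0.6579, -0.1632, 0.2333]
eef_rot: [0.895, 0.446, 0.001, 0.002]
contact_force: [0.0, 0.1, 0.2]
opening: 0.569
clock 2.57 tool_pos [ 0.6579 -0.1632  0.2333] psi 52.97 q [ 0.32  0.78 -0.29  1.39  0.24  1.   -0.67] F [0.05 0.1  0.24] M [-0.01 -0.03  0.04] op 50.1
shift mm [-18.6   4.   33.3] turn deg [  0.2   0.  -17. ]
```

```bash
python3 -m creep '[-6,1,0,0,0,-6,-7,1,0,0,0,-6,-7,0,0,0,0,-5,0,0,0,0,0,0,0,0,0,0,0,0]'
python3 -c "
from h import *
togo([.65,-.1805,.2],70)
s=snap('wrist','w1.png');print([proj(s,[.65,-.1805,z]) for z in (.15,.117)])
s=snap('top','t1.png')"
```

```text
clock: 2.98
tool_pos: [0.6495, -0.1806, 0.2328]
eef_rot: [0.814, 0.581, 0.001, 0.001]
contact_force: [0.5, -0.2, 0.7]
opening: 0.57
clock 2.98 tool_pos [ 0.6495 -0.1806  0.2328] psi 71.06 q [ 0.39  0.78 -0.38  1.4   0.31  1.01 -0.38] F [ 0.49 -0.18  0.68] M [-0.03 -0.04 -0.02] op 50.2
shift mm [ 0.3  0.4 32.8] turn deg [ 0.1 -0.   1.1]
[array([321.34077937, 246.58181552]), array([321.19196559, 233.87328256])]
```

View pics/w1.png

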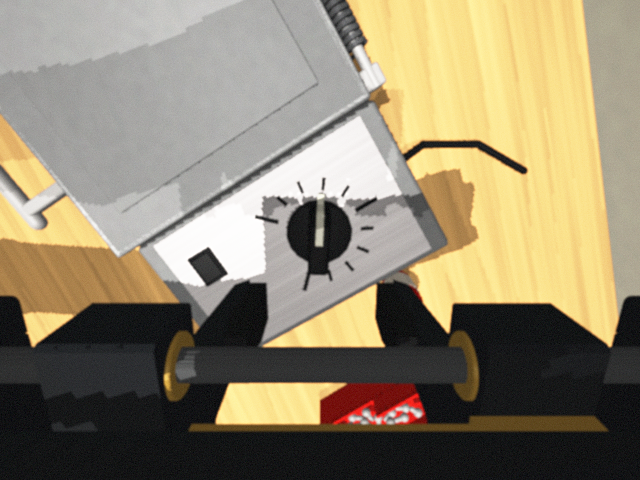

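Wrist view: knob bar upright in the image at column 320 (rows 197–272), centred between the fingers and aligned; the prediction (321,247 at its top) agrees. Descend.

```bash
python3 -m creep '[0,0,25,0,0,0,0,0,25,0,0,0,0,0,22,0,0,0,0,0,12,0,0,0,0,0,4,0,0,0]'
python3 -c "
from h import *
togo([.65,-.1805,.122],70)"
```

```text
clock: 3.5
tool_pos: [0.6541, -0.1784, 0.1452]
eef_rot: [0.815, 0.579, 0.004, 0.004]
contact_force: [-0.6, -0.1, 0.4]
opening: 0.568
clock 3.5 tool_pos [ 0.6541 -0.1784  0.1452] psi 70.74 q [ 0.37  0.88 -0.34  1.48  0.36  0.84 -0.43] F [-0.56 -0.08  0.42] M [ 0.01 -0.02 -0.03] op 50.0
shift mm [-3.4 -3.4 23.2] turn deg [ 0.6 -0.1  0.7]
```

```bash
python3 -m creep '[-2,-2,9,0.3,0,0.7,-1,-1,7,0.2,0,0,-1,-1,4,0,0,0,0,0,1,0,0,0]'
python3 -c "
from h import *
togo([.65,-.1805,.122],70)"
```

```text
clock: 3.83
tool_pos: [0.6499, -0.1801, 0.1235]
eef_rot: [0.82, 0.573, 0.002, 0.001]
contact_force: [0.2, -0.7, -0.2]
opening: 0.564
clock 3.83 tool_pos [ 0.6499 -0.1801  0.1235] psi 69.93 q [ 0.37  0.9  -0.33  1.49  0.36  0.8  -0.45] F [ 0.22 -0.73 -0.15] M [-0.11 -0.07 -0.02] op 49.7
shift mm [-0.3  0.3  1.5] turn deg [ 0.2 -0.1 -0.1]
```

```bash
python3 -m creep '[0,0,0,0,0,0,0,0,0,0,0,0,0,0,0,0,0,0,0,0,0,0,0,0,0,0,0,0,0,0]' 0 12
python3 -c "
from h import *
togo([.65,-.1805,.122],-41.5)"
```

```text
clock: 4.25
tool_pos: [0.6503, -0.1804, 0.1256]
eef_rot: [0.82, 0.573, 0.002, 0.001]
contact_force: [-7.3, 3.3, 3.0]
opening: 0.212
clock 4.25 tool_pos [ 0.6503 -0.1804  0.1256] psi 69.86 q [ 0.37  0.9  -0.33  1.49  0.36  0.8  -0.45] F [-7.27  3.27  3.05] M [ 0.55  1.56 -0.08] op 18.6
shift mm [-0.2 -0.2  3.6] turn deg [  0.   -0.3 111.4]
```

```bash
python3 -m creep '[0,0,2,0,0,0,0,0,1,0,0,0,0,0,0,0,0,0]'
python3 -c "
from h import *
togo([.65,-.1805,.122],-41.5)"
```

```text
clock: 4.5
tool_pos: [0.6483, -0.1797, 0.1249]
eef_rot: [0.82, 0.572, 0.001, 0.0]
contact_force: [1.8, -0.5, -7.2]
opening: 0.169
clock 4.5 tool_pos [ 0.6483 -0.1797  0.1249] psi 69.85 q [ 0.37  0.9  -0.33  1.5   0.36  0.8  -0.45] F [ 1.82 -0.54 -7.21] M [-0.04 -0.43 -0.04] op 14.9
shift mm [-0.2  1.8  2.9] turn deg [-0.000e+00 -1.000e-01  1.113e+02]
```

```bash
python3 -m creep '[0,0,0,0,0,5,0,0,0,0,0,5,0,0,0,0,0,5,0,0,0,0,0,5,0,0,0,0,0,5]'
python3 -c "
from h import *
togo([.6487,-.18,.124],-41.5)"
```

```text
clock: 4.92
tool_pos: [0.6483, -0.1796, 0.1248]
eef_rot: [0.928, 0.374, 0.001, -0.001]
contact_force: [-0.4, -0.1, 0.3]
opening: 0.171
clock 4.92 tool_pos [ 0.6483 -0.1796  0.1248] psi 43.87 q [ 0.31  0.89 -0.21  1.5   0.23  0.77 -0.8 ] F [-0.42 -0.13  0.29] M [-0.06  0.07  0.03] op 15.1
shift mm [0.  0.6 0.8] turn deg [-0.1 -0.1 85.4]
```

```bash
python3 -m creep '[0,0,0,0,0,6,0,0,0,0,0,6,0,0,0,0,0,6,0,0,0,0,0,6,0,0,0,0,0,6]'
python3 -m creep '[0,0,0,0,0,6,0,0,0,0,0,6,0,0,0,0,0,6,0,0,0,0,0,6,0,0,0,0,0,3]'
python3 -c "
from h import *
togo([.6487,-.18,.124],-41.5)"
```

```text
clock: 5.33
tool_pos: [0.6482, -0.1795, 0.1248]
eef_rot: [0.994, 0.109, 0.001, -0.001]
contact_force: [-0.9, 0.3, -0.3]
opening: 0.166
clock: 5.75
tool_pos: [0.6482, -0.1794, 0.1248]
eef_rot: [0.99, -0.138, 0.001, -0.001]
contact_force: [-0.5, 0.1, 0.3]
opening: 0.168
clock 5.75 tool_pos [ 0.6482 -0.1794  0.1248] psi -15.91 q [ 0.17  0.89  0.07  1.51 -0.09  0.74 -1.57] F [-0.48  0.14  0.29] M [-0.08  0.08  0.04] op 14.8
shift mm [0.7 0.5 0.8] turn deg [-0.1 -0.  25.6]
```

```bash
python3 -m creep '[0,0,0,0,0,6,0,0,0,0,0,6,0,0,0,0,0,6,0,0,0,0,0,4,0,0,0,0,0,1.5]'
python3 -c "
from h import *
togo([.6487,-.18,.124],-41.5)"
```

```text
clock: 6.17
tool_pos: [0.6482, -0.1792, 0.1248]
eef_rot: [0.938, -0.346, 0.001, -0.001]
contact_force: [-0.6, -0.7, 0.4]
opening: 0.169
clock 6.17 tool_pos [ 0.6482 -0.1792  0.1248] psi -40.51 q [ 0.1   0.9   0.19  1.51 -0.22  0.75 -1.89] F [-0.56 -0.72  0.37] M [-0.05  0.12  0.01] op 14.9
shift mm [0.9 0.3 0.8] turn deg [-0.1 -0.   1. ]
```

```bash
python3 -m creep '[0,0,0,0,0,1,0,0,0,0,0,0.3,0,0,0,0,0,0]'
python3 -m creep '[0,0,0,0,0,0,0,0,0,0,0,0,0,0,0,0,0,0]' 50
python3 -c "
from h import *
togo([.6487,-.18,.124],-41.5)"
python3 -m creep '[0,0,-10,0,0,0,0,0,-20,0,0,0,0,0,-25,0,0,0,0,0,-25,0,0,0,0,0,-25,0,0,0]'
python3 -c "
from h import *
togo([.6487,-.18,.22],-41.5)
s=snap('wrist','w2.png')"
```

```text
clock: 6.42
tool_pos: [0.6483, -0.1792, 0.1248]
eef_rot: [0.934, -0.356, 0.001, -0.001]
contact_force: [-0.7, 0.3, -0.0]
opening: 0.169
clock: 6.67
tool_pos: [0.6489, -0.1787, 0.1249]
eef_rot: [0.935, -0.355, 0.001, -0.001]
contact_force: [-0.5, 0.7, -0.1]
opening: 0.37
clock 6.67 tool_pos [ 0.6489 -0.1787  0.1249] psi -41.62 q [ 0.1   0.9   0.2   1.51 -0.23  0.75 -1.9 ] F [-0.54  0.67 -0.13] M [ 0.13 -0.02 -0.04] op 32.6
shift mm [0.7 1.1 0.9] turn deg [-0.2 -0.1 -0.1]
clock: 7.08
tool_pos: [0.6451, -0.177, 0.2295]
eef_rot: [0.935, -0.355, -0.005, -0.001]
contact_force: [-0.3, -0.6, -0.4]
opening: 0.572
clock 7.08 tool_pos [ 0.6451 -0.177   0.2295] psi -41.55 q [ 0.09  0.78  0.23  1.43 -0.2   0.97 -1.93] F [-0.35 -0.61 -0.45] M [ 0.03 -0.05 -0.02] op 50.4
shift mm [ 4.8 -0.2  9.4] turn deg [ 0.1  0.6 -0. ]
```

View pics/w2.png

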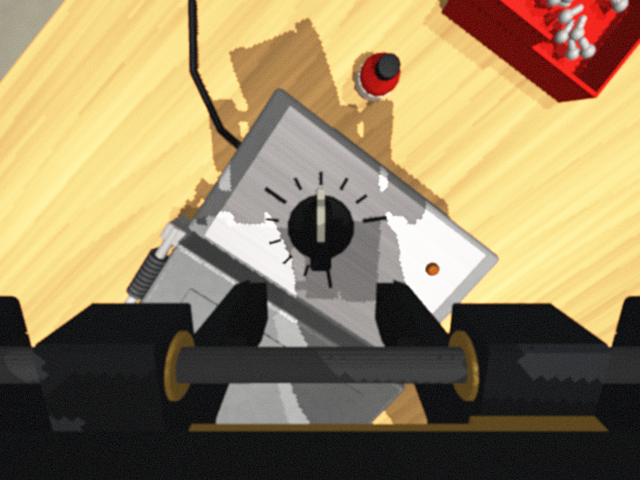

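Wrist view: white line (320,190–240) points straight at the short mark at (321,178), the second after the long mark 5 at (275,195): mark 7, released. On to the lid bar.

```bash
python3 -m creep '[-30,3,0,0,0,0,-32,3,0,0,0,0,-32,3,0,0,0,0,-32,3,0,0,0,0,-32,3,0,0,0,0]' 30
python3 -m creep '[-32,3,0,0,0,0,-32,3,0,0,0,0,-20,3,0,0,0,0,-10,0,0,0,0,0,0,0,0,0,0,0]'
python3 -m creep '[0,0,0,0,0,-7,0,0,0,0,0,-7,0,0,0,0,0,-7,0,0,0,0,0,-7,0,0,0,0,0,-7]'
python3 -m creep '[0,0,0,0,0,-7,0,0,0,0,0,-7,0,0,0,0,0,-7,0,0,0,0,0,-7,0,0,0,0,0,-7]'
python3 -c "
from h import *
togo([.429,-.02,.2],102.5)"
```

```text
clock: 7.55
tool_pos: [0.5245, -0.0885, 0.2415]
eef_rot: [0.934, -0.357, 0.012, -0.002]
contact_force: [0.2, 0.5, -0.8]
opening: 0.34
clock: 7.97
tool_pos: [0.4392, -0.0258, 0.2428]
eef_rot: [0.935, -0.354, 0.011, -0.005]
contact_force: [-0.7, 0.8, 0.8]
opening: 0.34
clock: 8.38
tool_pos: [0.4442, -0.0272, 0.2461]
eef_rot: [0.999, -0.049, 0.017, -0.0]
contact_force: [0.9, 0.4, 0.0]
opening: 0.34
clock: 8.8
tool_pos: [0.4514, -0.0312, 0.2491]
eef_rot: [0.965, 0.26, 0.021, 0.007]
contact_force: [-0.5, -0.2, 0.1]
opening: 0.339
clock 8.8 tool_pos [ 0.4514 -0.0312  0.2491] psi 30.18 q [ 0.05  0.44 -0.13  2.09  0.11  0.57 -1.2 ] F [-0.54 -0.23  0.09] M [-0.04  0.11 -0.08] op 29.9
shift mm [-15.5 -22.2  48. ] turn deg [  2.6  -0.9 -72.3]
```

```bash
python3 -m creep '[0,0,0,0,0,-7,0,0,0,0,0,-7,0,0,0,0,0,-7,0,0,0,0,0,-7,0,0,0,0,0,-7]'
python3 -m creep '[0,0,0,0,0,-7,0,0,0,0,0,-7,0,0,0,0,0,-7,0,0,0,0,0,-7,0,0,0,0,0,-5]'
python3 -c "
from h import *
togo([.429,-.02,.2],102.5)"
```

```text
clock: 9.22
tool_pos: [0.4584, -0.0359, 0.2521]
eef_rot: [0.839, 0.544, 0.022, 0.017]
contact_force: [0.5, 0.5, 0.3]
opening: 0.339
clock: 9.63
tool_pos: [0.4653, -0.041, 0.2549]
eef_rot: [0.644, 0.764, 0.018, 0.028]
contact_force: [-0.5, 0.2, -0.9]
opening: 0.342
clock 9.63 tool_pos [ 0.4653 -0.041   0.2549] psi 99.76 q [ 0.32  0.47 -0.49  2.05  0.39  0.64 -0.26] F [-0.54  0.15 -0.86] M [-0.04 -0.03  0.01] op 30.2
shift mm [ 27.9 -35.6  52.2] turn deg [ 3.6  1.2 -2.7]
```

```bash
python3 -m creep '[8,-10,0,1,0.4,-1.5,10,-12,0,1.5,0.6,-1.5,7,-9,0,1.5,0,0,0,0,0,0,0,0,0,0,0,0,0,0]'
python3 -c "
from h import *
togo([.429,-.02,.2],102.5)
s=snap('wrist','w3.png');t=snap('top','t3.png')
d=np.array([-.2164,.976,0]);m=np.array([.429,-.02,.118])
for k in(-.085,0,.085): print(proj(s,m+k*d),proj(t,m+k*d))"
```

```text
clock: 10.05
tool_pos: [0.4288, -0.0229, 0.2542]
eef_rot: [0.626, 0.78, -0.005, -0.002]
contact_force: [0.4, 0.5, -0.2]
opening: 0.342
clock 10.05 tool_pos [ 0.4288 -0.0229  0.2542] psi 102.55 q [ 0.31  0.46 -0.53  2.09  0.36  0.7  -0.24] F [ 0.4   0.5  -0.19] M [ 0.   -0.11  0.05] op 30.1
shift mm [ 3.   1.4 54.2] turn deg [-0.6  0.2  0. ]
[323.18529276 314.78834888] [393.3293706  322.87464588]
[323.39879029 223.78712508] [351.78843262 331.57346645]
[323.65098128 116.29319548] [310.04950313 340.31374716]
```

View pics/w3.png

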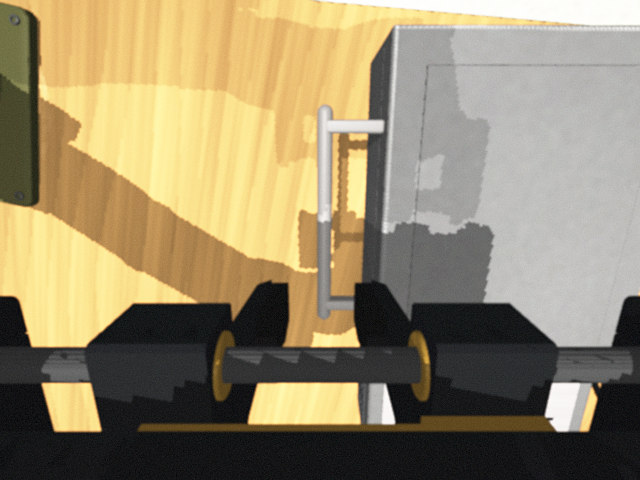

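Bar appears upright at column 325, rows 108–315 (predicted 323, 116–315): about 1 mm off, clear between the fingers. Descend.

```bash
python3 -m creep '[1,1,22,-0.3,0,0,1,1,25,-0.3,0,0,0,0,25,0,0,0,0,0,15,0,0,0,0,0,5,0,0,0]'
python3 -c "
from h import *
togo([.43,-.0198,.099],102.5)"
```

```text
clock: 10.57
tool_pos: [0.4356, -0.0209, 0.1613]
eef_rot: [0.627, 0.779, 0.003, 0.006]
contact_force: [-0.1, 0.8, 0.1]
opening: 0.341
clock 10.57 tool_pos [ 0.4356 -0.0209  0.1613] psi 102.32 q [ 0.17  0.61 -0.36  2.2   0.55  0.4  -0.43] F [-0.15  0.79  0.1 ] M [-0.06 -0.11 -0.05] op 30.1
shift mm [ 2.6 -6.  62.2] turn deg [ 0.7  0.3 -0.2]
```

```bash
python3 -m creep '[1,-4,10,0.4,0,0,1,-3,14,0.3,0,0,0,-2,12,0,0,0,0,0,6,0,0,0,0,0,0,0,0,0]'
python3 -c "
from h import *
togo([.43,-.0198,.099],102.5)"
```

```text
clock: 10.98
tool_pos: [0.429, -0.0212, 0.1178]
eef_rot: [0.628, 0.778, -0.002, 0.003]
contact_force: [-0.6, 0.2, 0.8]
opening: 0.339
clock 10.98 tool_pos [ 0.429  -0.0212  0.1178] psi 102.2 q [ 0.09  0.69 -0.24  2.25  0.64  0.26 -0.51] F [-0.57  0.17  0.76] M [ 0.01 -0.08  0.02] op 29.9
shift mm [ 1.3  1.2 18.8] turn deg [ 0.1  0.4 -0.3]
```

```bash
python3 -m creep '[0.5,0,9,0,0,-0.3,0.5,0,7,0,0,0,0,0,3,0,0,0,0,0,0,0,0,0]'
python3 -c "
from h import *
togo([.43,-.0198,.099],102.5)
s=snap('wrist','w4.png')"
```

```text
clock: 11.32
tool_pos: [0.4317, -0.0204, 0.0999]
eef_rot: [0.626, 0.78, -0.0, 0.005]
contact_force: [-0.1, -1.0, 0.9]
opening: 0.338
clock 11.32 tool_pos [ 0.4317 -0.0204  0.0999] psi 102.45 q [ 0.04  0.73 -0.17  2.26  0.67  0.2  -0.53] F [-0.09 -1.01  0.86] M [-0.07 -0.07  0.04] op 29.8
shift mm [ 0.9 -1.5  0.8] turn deg [ 0.4  0.5 -0.1]
```

View pics/w4.png

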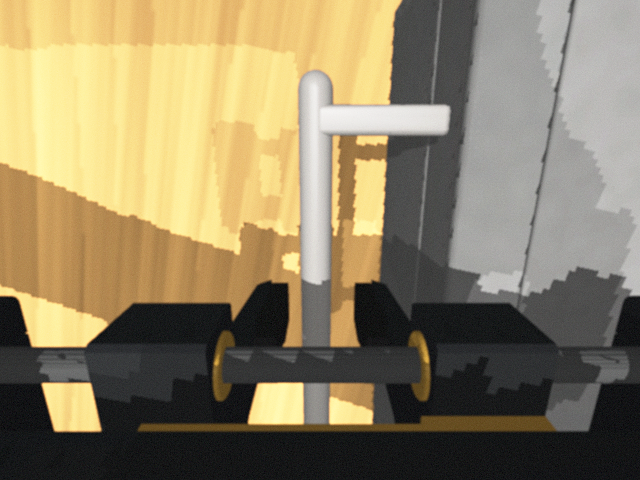

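Bar at column 316 between the finger edges (288, 355). Close on it.

```bash
python3 -m creep '[0,-1,0,0,0,0,0,-0.5,0,0,0,0,0,0,0,0,0,0,0,0,0,0,0,0,0,0,0,0,0,0]' 0 20
python3 -c "
from h import *
togo([.43,-.0198,.099],102.5)"
```

```text
clock: 11.78
tool_pos: [0.4296, -0.0211, 0.1012]
eef_rot: [0.627, 0.779, -0.0, 0.006]
contact_force: [-0.7, -0.2, -3.2]
opening: 0.124
clock 11.78 tool_pos [ 0.4296 -0.0211  0.1012] psi 102.39 q [ 0.04  0.73 -0.17  2.26  0.67  0.19 -0.53] F [-0.71 -0.22 -3.19] M [-0.   -0.07  0.03] op 11.0
shift mm [1.2 0.6 2.2] turn deg [ 0.4  0.5 -0.1]
```

```bash
cat >> h.py <<'E'
P0=np.array([.4296,-.0211,.0995]); AX=np.array([.9763,.2164])
def lid():
    s=get_state(); p=s['tool_pos']; back=(p[:2]-P0[:2])@AX; up=p[2]-P0[2]
    # grasp point -> hinge frame
    f=.260-back; h=.018+up
    a=np.arctan2(h,f)-np.arctan2(.018,.260); print('lid a',a.round(3),'radius err mm',(np.hypot(f,h)-np.hypot(.018,.26))*1000, 'back,up',back.round(4),up.round(4),'F',s['contact_force'].round(2))
    return a
def path(a0,da,n):
    X=lambda a:np.array([260-(260*np.cos(a)-18*np.sin(a)),260*np.sin(a)+18*np.cos(a)-18])
    for i in range(n):
        d=X(a0+da*(i+1))-X(a0+da*i); print('  row ty %.1f tz %.1f  -> a %.2f'%(d[0],-d[1],a0+da*(i+1)))
E
python3 -c "
from h import *
a=lid();path(0,.06,16)"
```

```text
lid a 0.007 radius err mm 0.0771118574267593 back,up 0.0 0.0017 F [-0.71 -0.22 -3.19]
  row ty 1.5 tz -15.6  -> a 0.06
  row ty 2.5 tz -15.4  -> a 0.12
  row ty 3.4 tz -15.3  -> a 0.18
  row ty 4.3 tz -15.0  -> a 0.24
  row ty 5.2 tz -14.7  -> a 0.30
  row ty 6.1 tz -14.4  -> a 0.36
  row ty 6.9 tz -14.0  -> a 0.42
  row ty 7.8 tz -13.6  -> a 0.48
  row ty 8.6 tz -13.1  -> a 0.54
  row ty 9.3 tz -12.5  -> a 0.60
  row ty 10.1 tz -12.0  -> a 0.66
  row ty 10.8 tz -11.3  -> a 0.72
  row ty 11.4 tz -10.7  -> a 0.78
  row ty 12.0 tz -10.0  -> a 0.84
  row ty 12.6 tz -9.2  -> a 0.90
  row ty 13.1 tz -8.5  -> a 0.96
```

```bash
python3 -m creep '[0,1.5,-11,0,0,0,0,2,-11,0,0,0,0,2,-11,0,0,0,0,2.5,-11,0,0,0]'
python3 -c "
from h import *
a=lid();path(a,.06,5);togo(get_state()['tool_pos'],102.5)"
```

```text
clock: 12.12
tool_pos: [0.4362, -0.0196, 0.1446]
eef_rot: [0.627, 0.779, -0.002, 0.004]
contact_force: [1.9, -0.4, -4.0]
opening: 0.122
lid a 0.175 radius err mm 0.33894634103293075 back,up 0.0068 0.0451 F [ 1.88 -0.36 -4.03]
  row ty 4.2 tz -15.1  -> a 0.24
  row ty 5.1 tz -14.8  -> a 0.30
  row ty 6.0 tz -14.4  -> a 0.36
  row ty 6.9 tz -14.0  -> a 0.42
  row ty 7.7 tz -13.6  -> a 0.48
clock 12.12 tool_pos [ 0.4362 -0.0196  0.1446] psi 102.37 q [ 0.14  0.64 -0.33  2.21  0.59  0.37 -0.46] F [ 1.88 -0.36 -4.03] M [-0.13 -0.38 -0.04] op 10.8
shift mm [0. 0. 0.] turn deg [ 0.1  0.5 -0.1]
```

Tracks the arc within 0.4 mm. Continue.

```bash
python3 -m creep '[0,3.5,-12,0,0,0,0,4.5,-12,0,0,0,0,5,-12,0,0,0,0,6,-12,0,0,0]'
python3 -c "
from h import *
a=lid();path(a,.05,6);togo(get_state()['tool_pos'],102.5)"
```

```text
clock: 12.45
tool_pos: [0.4535, -0.0159, 0.1941]
eef_rot: [0.627, 0.779, -0.003, 0.003]
contact_force: [1.4, -0.4, -4.7]
opening: 0.12
lid a 0.377 radius err mm 0.5188376922131699 back,up 0.0244 0.0946 F [ 1.41 -0.45 -4.71]
  row ty 5.9 tz -11.6  -> a 0.43
  row ty 6.5 tz -11.3  -> a 0.48
  row ty 7.0 tz -11.0  -> a 0.53
  row ty 7.6 tz -10.6  -> a 0.58
  row ty 8.1 tz -10.2  -> a 0.63
  row ty 8.6 tz -9.8  -> a 0.68
clock 12.45 tool_pos [ 0.4535 -0.0159  0.1941] psi 102.32 q [ 0.22  0.58 -0.45  2.1   0.48  0.56 -0.36] F [ 1.41 -0.45 -4.71] M [-0.16 -0.19 -0.03] op 10.6
shift mm [0. 0. 0.] turn deg [-0.1  0.5 -0.2]
```

```bash
python3 -m creep '[0,6.5,-11,0,0,0,0,7,-11,0,0,0,0,7.5,-10.5,0,0,0,0,8,-10,0,0,0]'
python3 -c "
from h import *
a=lid();path(a,.04,6);togo(get_state()['tool_pos'],102.5)"
```

```text
clock: 12.78
tool_pos: [0.4794, -0.0104, 0.2379]
eef_rot: [0.627, 0.779, -0.006, 0.0]
contact_force: [1.0, -0.0, -4.9]
opening: 0.125
lid a 0.573 radius err mm 0.4642266443553589 back,up 0.0509 0.1384 F [ 1.05 -0.04 -4.95]
  row ty 6.4 tz -8.2  -> a 0.61
  row ty 6.7 tz -8.0  -> a 0.65
  row ty 7.0 tz -7.7  -> a 0.69
  row ty 7.3 tz -7.4  -> a 0.73
  row ty 7.6 tz -7.1  -> a 0.77
  row ty 7.9 tz -6.8  -> a 0.81
clock 12.78 tool_pos [ 0.4794 -0.0104  0.2379] psi 102.27 q [ 0.25  0.54 -0.51  1.98  0.4   0.73 -0.29] F [ 1.05 -0.04 -4.95] M [-0.03 -0.18 -0.  ] op 11.0
shift mm [0. 0. 0.] turn deg [-0.5  0.4 -0.2]
```

```bash
python3 -m creep '[0,8,-9.5,0.2,0,0,0,8.5,-9.5,0.2,0,0,0,9,-9,0,0,0,0,9,-8,0,0,0,0,0,0,0,0,0]'
python3 -c "
from h import *
a=lid();path(a,.04,6);togo(get_state()['tool_pos'],102.5);s=snap('side','s5.png');snap('wrist','w5.png')"
```

```text
clock: 13.2
tool_pos: [0.514, -0.0028, 0.2754]
eef_rot: [0.628, 0.778, -0.009, -0.003]
contact_force: [1.0, -0.1, -2.4]
opening: 0.117
lid a 0.771 radius err mm -0.32723881358154294 back,up 0.0863 0.1759 F [ 1.   -0.06 -2.43]
  row ty 7.9 tz -6.8  -> a 0.81
  row ty 8.2 tz -6.5  -> a 0.85
  row ty 8.4 tz -6.1  -> a 0.89
  row ty 8.7 tz -5.8  -> a 0.93
  row ty 8.9 tz -5.5  -> a 0.97
  row ty 9.1 tz -5.1  -> a 1.01
clock 13.2 tool_pos [ 0.514  -0.0028  0.2754] psi 102.24 q [ 0.25  0.54 -0.53  1.83  0.35  0.89 -0.24] F [ 1.   -0.06 -2.43] M [ 0.02 -0.24  0.07] op 10.3
shift mm [0. 0. 0.] turn deg [-1.   0.4 -0.3]
```

View pics/s5.png

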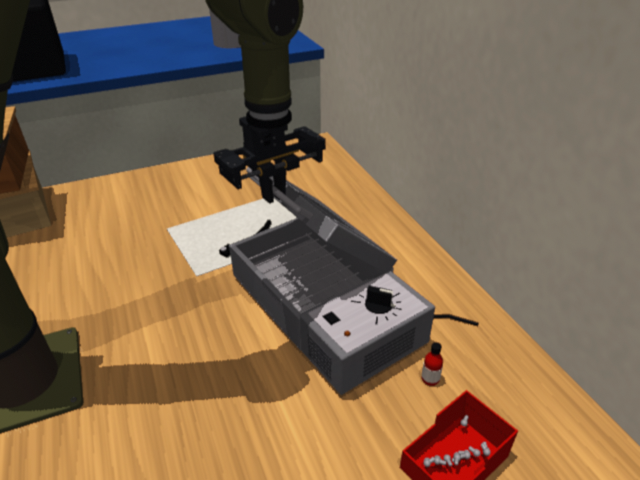

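View pics/w5.png

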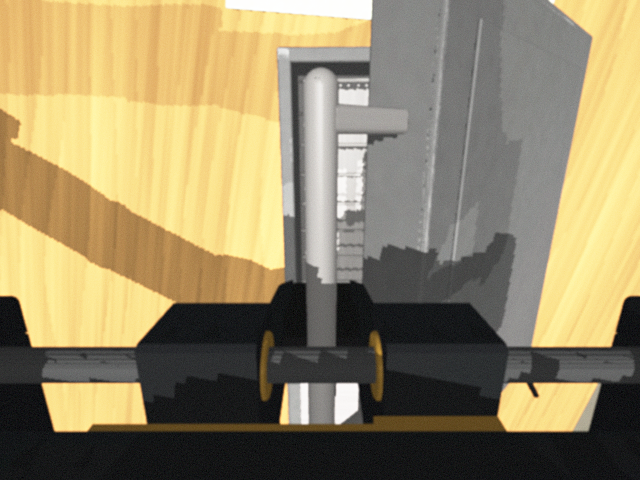

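Side view: lid about half open with the bar in the fingers (270,190); wrist view shows the bar clamped at column 320. Now past the balance.

```bash
python3 -m creep '[0,9,-7.2,0.3,0,0,0,9.5,-7,0.3,0,0,0,9.5,-6.3,0.3,0,0,0,5,-3,0,0,0,0,0,0,0,0,0]'
python3 -c "
from h import *
a=lid();togo(get_state()['tool_pos'],102.5)"
```

```text
clock: 13.72
tool_pos: [0.5361, 0.0021, 0.2936]
eef_rot: [0.627, 0.778, -0.024, -0.015]
contact_force: [0.4, 0.6, -2.2]
opening: 0.116
lid a 0.883 radius err mm -0.2818995006777514 back,up 0.109 0.1941 F [ 0.38  0.62 -2.2 ]
clock 13.72 tool_pos [0.5361 0.0021 0.2936] psi 102.3 q [ 0.22  0.57 -0.53  1.7   0.33  1.02 -0.22] F [ 0.38  0.62 -2.2 ] M [ 0.06 -0.38 -0.03] op 10.3
shift mm [0. 0. 0.] turn deg [-3.2  0.4 -0.2]
```

```bash
sed -i "s/p=s\['tool_pos'\]; back/p=s['tool_pos']-.019*R.from_quat(s['eef_rot']).as_matrix()[:,2]-[0,0,.019]; back/" h.py
python3 -c "
from h import *
a=lid()"
python3 -m creep '[0,7,-5.5,-0.8,0,0,0,7.5,-5.5,-0.8,0,0,0,6,-3.5,-0.8,0,0,0,0,0,0,0,0,0,0,0,0,0,0]'
python3 -c "
from h import *
a=lid();togo(get_state()['tool_pos'],102.5)
s=snap('side','s6.png')"
```

```text
lid a 0.886 radius err mm -0.9264235868416959 back,up 0.1101 0.194 F [ 0.38  0.62 -2.2 ]
clock: 14.13
tool_pos: [0.5574, 0.0067, 0.306]
eef_rot: [0.627, 0.779, -0.007, -0.001]
contact_force: [0.7, 1.1, -2.6]
opening: 0.119
lid a 0.98 radius err mm -1.6753887679185064 back,up 0.131 0.2065 F [ 0.73  1.12 -2.56]
clock 14.13 tool_pos [0.5574 0.0067 0.306 ] psi 102.32 q [ 0.22  0.56 -0.54  1.66  0.33  1.02 -0.21] F [ 0.73  1.12 -2.56] M [ 0.05 -0.11  0.  ] op 10.5
shift mm [0. 0. 0.] turn deg [-0.7  0.4 -0.2]
```

```bash
python3 -m creep '[0,0,0,0,0,0,0,0,0,0,0,0,0,0,0,0,0,0]'
python3 -c "
from h import *
a=lid();path(a,-.04,6)"
```

```text
clock: 14.43
tool_pos: [0.5571, 0.0067, 0.3059]
eef_rot: [0.627, 0.779, -0.007, -0.001]
contact_force: [0.3, 0.6, -2.1]
opening: 0.119
lid a 0.979 radius err mm -1.6593162542249962 back,up 0.1307 0.2064 F [ 0.3   0.56 -2.13]
  row ty -8.9 tz 5.4  -> a 0.94
  row ty -8.7 tz 5.7  -> a 0.90
  row ty -8.5 tz 6.1  -> a 0.86
  row ty -8.2 tz 6.4  -> a 0.82
  row ty -8.0 tz 6.7  -> a 0.78
  row ty -7.7 tz 7.0  -> a 0.74
```

View pics/s6.png

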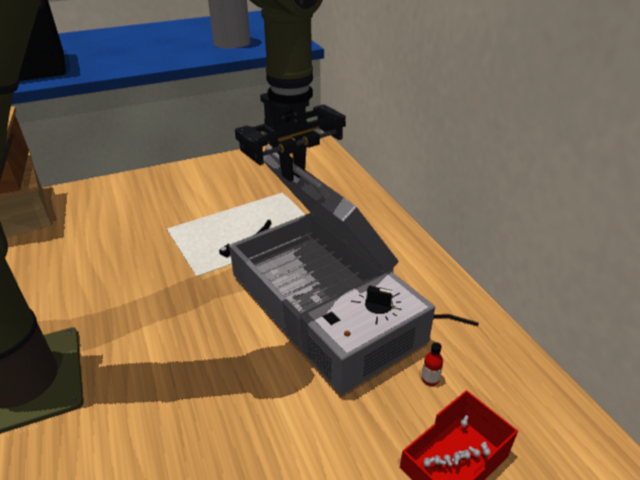

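Side view: lid well past half, bar held at (290,170), nothing else disturbed. Ease back.

```bash
python3 -m creep '[0,-6,3.5,-0.2,0,0,0,-7,4.5,0,0,0,0,-7,5,0,0,0,0,-7,5,0,0,0,0,0,0,0,0,0]'
python3 -c "
from h import *
a=lid();path(a,-.04,4);togo(get_state()['tool_pos'],102.5)"
```

```text
clock: 14.85
tool_pos: [0.5318, 0.0012, 0.2885]
eef_rot: [0.627, 0.779, -0.003, 0.003]
contact_force: [1.5, 0.3, -2.0]
opening: 0.112
lid a 0.858 radius err mm -1.757943257672867 back,up 0.1046 0.189 F [ 1.46  0.31 -1.99]
  row ty -8.2 tz 6.4  -> a 0.82
  row ty -7.9 tz 6.7  -> a 0.78
  row ty -7.7 tz 7.1  -> a 0.74
  row ty -7.4 tz 7.4  -> a 0.70
clock 14.85 tool_pos [0.5318 0.0012 0.2885] psi 102.33 q [ 0.24  0.54 -0.54  1.77  0.35  0.92 -0.23] F [ 1.46  0.31 -1.99] M [ 0.1  -0.62 -0.05] op 9.9
shift mm [0. 0. 0.] turn deg [-0.   0.4 -0.2]
```

```bash
python3 -m creep '[0,-7,5.5,0,0,0,0,-7,6,0,0,0,0,-6,5.5,0,0,0,0,-3,3,0,0,0,0,0,0,0,0,0]'
python3 -m creep '[0,0,0,0,0,0,0,0,0,0,0,0,0,0,0,0,0,0]'
python3 -c "
from h import *
a=lid();path(a,-.02,2);togo(get_state()['tool_pos'],102.5)
s=snap('side','s7.png');t=snap('top','t7.png');w=snap('wrist','w7.png')
m=np.array([.4296,-.0211,.118]);H=np.array([.4296+.26*.9763,-.0211+.26*.2164,.1]);d=np.array([-.2164,.9763,0])
for aa in (.65,.74,.82):
  c=H+np.array([-.9763,-.2164,0])*(.26*np.cos(aa)-.018*np.sin(aa))+[0,0,.26*np.sin(aa)+.018*np.cos(aa)]
  print(aa,[proj(x,c+k*d).round(1) for x in (s,t) for k in (-.085,.085)])
for n in ('lid_bar','thermostat_grip','glue_bottle','brake_lever'): print(n,[ (r['score'],r['xy']) for r in find_in(n,'top')[:1]])"
```

```text
clock: 15.27
tool_pos: [0.5099, -0.0036, 0.2691]
eef_rot: [0.627, 0.779, -0.001, 0.004]
contact_force: [1.7, 0.6, -2.0]
opening: 0.112
clock: 15.52
tool_pos: [0.5102, -0.0036, 0.2695]
eef_rot: [0.627, 0.779, -0.001, 0.004]
contact_force: [0.7, -0.1, -0.6]
opening: 0.114
lid a 0.745 radius err mm -2.056814159788256 back,up 0.0825 0.17 F [ 0.71 -0.07 -0.59]
  row ty -3.8 tz 3.6  -> a 0.72
  row ty -3.7 tz 3.7  -> a 0.70
clock 15.52 tool_pos [ 0.5102 -0.0036  0.2695] psi 102.32 q [ 0.25  0.53 -0.53  1.86  0.36  0.84 -0.25] F [ 0.71 -0.07 -0.59] M [ 0.06 -0.32  0.05] op 10.1
shift mm [0. 0. 0.] turn deg [ 0.2  0.4 -0.2]
0.65 [array([288.4, 225.4]), array([240.6, 184. ]), array([395.4, 284.9]), array([300.7, 304.6])]
0.74 [array([295.9, 214.1]), array([247.2, 173.8]), array([394.5, 275. ]), array([298.5, 294.8])]
0.82 [array([303.3, 204.4]), array([253.7, 165.1]), array([393.3, 265.3]), array([296.3, 285.3])]
lid_bar [(0.77, [308.7, 229.8])]
thermostat_grip [(0.66, [308.6, 224.0])]
glue_bottle [(0.66, [475.6, 208.5])]
brake_lever [(0.76, [230.8, 298.0])]
```

View pics/t7.png

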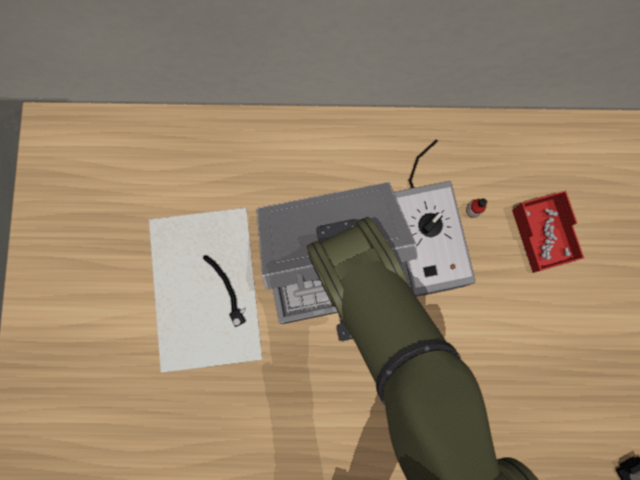

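View pics/s7.png

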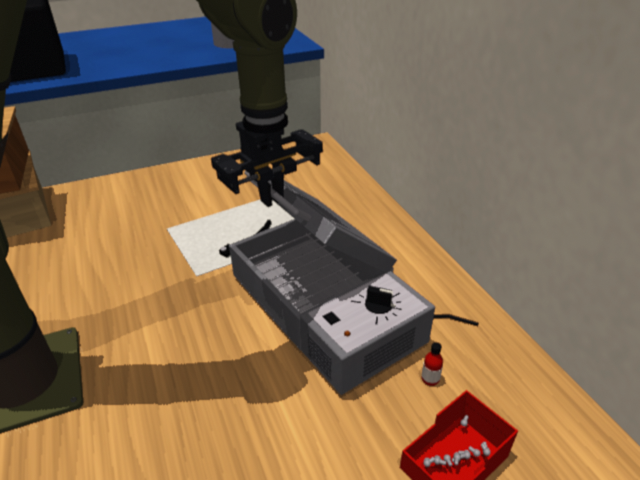

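```bash
python3 -c "
import cv2
i=cv2.imread('pics/t7.png');cv2.imwrite('pics/t7z.png',cv2.resize(i[170:340,250:450],None,fx=4,fy=3.5,interpolation=cv2.INTER_CUBIC))"
```

```text
(no output)
```

View pics/t7z.png

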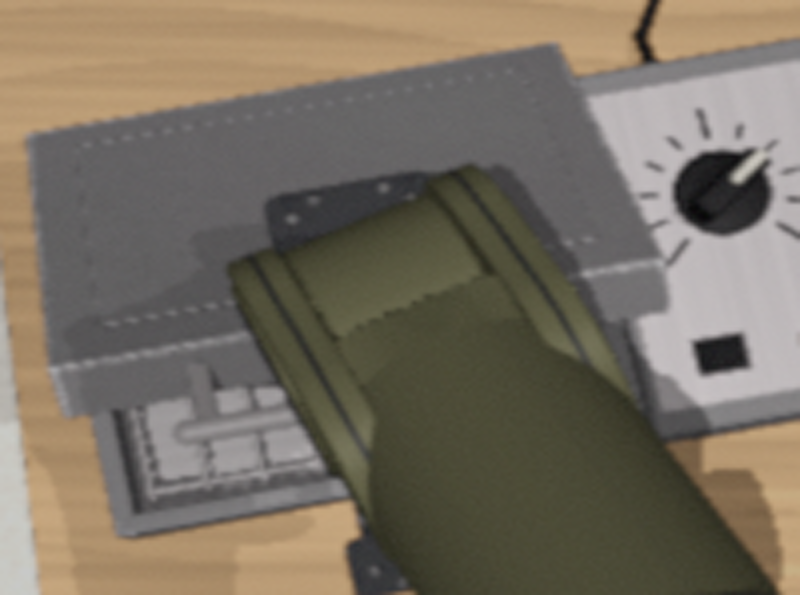

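View pics/w7.png

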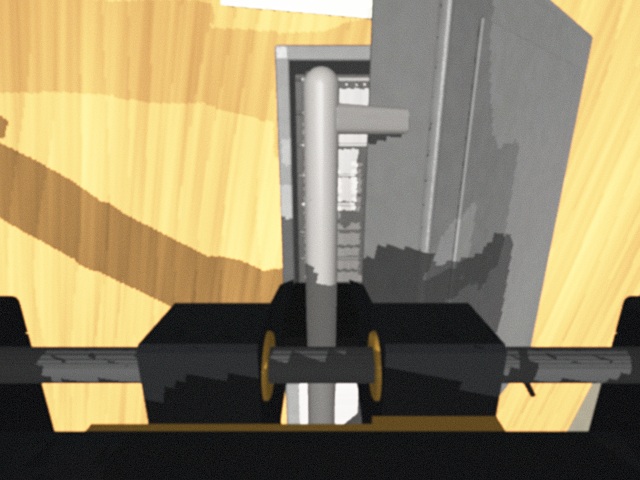

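Top view: bar's left end at about (294,294), which fits a lid angle of about 0.75; the knob line still points at mark 7; lever, bottle and bin are where they were. The wrist view shows the bar clamped at column 320. One last check of stillness, then hand in.

```bash
python3 -c "
from h import *
lid();togo(get_state()['tool_pos'],102.5);print(np.abs(get_state()['qd']).max());print(finish_job())"
```

```text
lid a 0.744 radius err mm -2.0702846255000185 back,up 0.0824 0.1699 F [-0.24  0.43  0.12]
clock 15.87 tool_pos [ 0.5102 -0.0036  0.2694] psi 102.33 q [ 0.25  0.53 -0.53  1.86  0.36  0.84 -0.25] F [-0.24  0.43  0.12] M [ 0.09 -0.3   0.06] op 9.6
shift mm [0. 0. 0.] turn deg [ 0.2  0.4 -0.2]
0.002545411342735179
the job is handed in; nothing more can be done
None
```

The job is handed in at 15.9 s of the 67 s. The thermostat is at mark 7 and released, and the lid is held by its bar just below the balance point. No verdict was given, so everything below comes from my own checks.

- **Thermostat:** I turned the knob from about mark 2.9 to mark 7 with the lid shut, then let go. The wrist picture after release and a later top picture both show the white line on mark 7.
- **Lid past balance:** I raised it by the bar to about 0.98 rad and held it there for about 0.3 s. It did not fly open.
- **Lid held:** It is now at about 0.745 rad from the arm's position, or about 0.755 from the top picture. The allowed range is 0.62 to 0.825. At the last check the arm was still, the bar was clamped (opening about 10 mm) and the measured force was under 1 N, so the lid is nearly weightless.
- **Bystanders:** The lever, bottle and bin look unmoved in the last pictures.

**Disagreements:**
- The bar's distance from the hinge came out about 2 mm short of what the oven's dimensions give. That is an angle uncertainty of about 0.01 rad, well inside the range.
- The network's last fix on the thermostat grip was wrong: it pointed at the arm, which hid part of the view. I judged the knob from the picture instead.

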